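Free the finished board from the rework holder and put it in its tray

TASK

The green circuit board in the holder is finished: loosen the yellow wing knob (anticlockwise, a good quarter turn) to free the sliding jaw, then slide that jaw fully back to its stop. Draw the board out of the fixed jaw, lift it out by its heat sink and lay it flat, without dropping it, in the tray with the green tag. Leave the holder loosened and open, and leave the red board and the other things on the bench where they are.

Things in the scene. Friction and masses are not known exactly. Their poses are not given: they have to be found in the camera images.
- holder: Board holder fixed to the bench: aluminium base plate 130 x 230 mm (its x, y), dark jaws about 115 mm long along its x, tops 36 mm above the bench. Origin: centre of the underside, z up. Fixed jaw at +y, sliding jaw at -y. Two grey rest strips (tops 24 mm above the bench) carry the board between the jaws and keep it level when the sliding jaw is moved away.
- jaw_face (a point): Bottom of the groove in the sliding jaw, mid-length, 26 mm above the bench; moves with the jaw. Both jaws have a groove 4 mm high (24 to 28 mm above the bench) and 5 mm deep, in which a long edge of the board sits under a lip 5 mm wide, so the board cannot be lifted straight up.
- jaw (a joint): Position of the sliding jaw in m: 0 = closed on the board (start), grows as it slides along holder -y, away from the board, to its stop at 0.035. It carries the wing knob, by which it can be pulled. Freed, it slides with about 1 to 2 N; while the knob is tight it holds against more than 60 N.
- knob (a joint): Angle of the wing knob in rad, anticlockwise seen from above is positive. Starts tight, between 0 and 0.3. Unscrewing makes it grow, to the end of its thread at 3.0; the jaw is free from about 0.8 on, the knob counts as loosened above 1.0. Turning takes about 0.15 N m; it stays where it is left. Its axis is vertical.
- knob_grip (a point): TCP point for gripping the knob from above: on its axis, 69 mm above the bench, at holder x = 0, y = -33 mm when the jaw is at 0. Turns with the knob. Yellow wing 44 mm long along point y, 12 mm thick along point x (close the fingers along x), 48 to 72 mm above the bench, on a hub 26 mm across, 40 to 48 mm. At knob angle 0 the wing lies along holder y.
- board: Loose green circuit board, 90 x 70 x 2 mm (its x, y, z), 80 to 140 g. Origin: centre of the underside. Heat sink in the middle; connectors at both short ends reach 9 mm above the underside. Starts in the holder at holder x = 0, y = +30 mm, 24 mm above the bench, x along holder x. With the jaw back, draw it level along holder -y by at least 6 mm (25 mm is free), then lift.
- board_grip (a point): TCP point for gripping the board's bright finned aluminium heat sink from above: over the board's centre, 34 mm above its underside, so the fingertips reach 17 mm down its sides. The heat sink is 40 mm along board x, 24 mm along board y (close the fingers along y), 4 to 32 mm above the underside. Axes as the board's.
- tray_green: The green board's own tray: flat black tray with a green tag, fixed, 104 x 84 mm (its x, y), 9 mm high, floor and walls 3 mm, inside 98 x 78 mm: 4 mm to spare round the board. Origin: centre of the underside. The tag, 22 x 70 mm, sticks out at its -x end. The board lies with its long side along tray x, either way round, underside 3 mm above the bench.
- tray_blue: The same kind of tray with a blue tag, for another board; empty, stays empty.
- tray_red: The same kind of tray with a red tag; it holds the red board.
- board_red: Red circuit board of the same size and shape with a black heat sink, lying in the red-tagged tray; loose, origin at the centre of its underside. Not to be disturbed.
- spool: Bystander: reel of solder standing on end, 54 mm across, 46 mm high; loose, origin at the centre of the underside.
- jar: Bystander: small amber flux jar with a black cap, 44 mm across, 50 mm high; loose, origin at the centre of the underside.
- meter: Bystander: orange handheld multimeter lying on its back, 150 x 76 x 46 mm; loose, origin at the centre of the underside.
- driver: Bystander: screwdriver with a blue handle, 160 mm long, 26 mm thick, lying on the bench; loose, origin at the middle of its length on the underside, blade towards its +x.
Things that resemble listed ones, but are neither listed nor needed, are in the scene too. Leave any blue or purple look-alike of the board alone. Leave any pink or turquoise look-alike of the tray_green alone.

How it is judged:
By the outcome, as a careful person would: the job done as asked, in the order asked, and still so for the second after the job is handed in, with the robot touching nothing.
It also fails if it takes over 51 s, if anything falls off the work surface, if the arm or the gripper's body presses on something with over 40 N, if the wrist force passes 120 N, or if a joint passes its speed limit or range.

ROBOT

A 6-joint arm with a two-finger parallel gripper is mounted at the origin on the work surface. World frame = base frame: x ahead of the robot, y to its left, z up, the work surface at z = 0. Lengths are in m, angles in rad, forces in N, time in s.
With the tool pointing down it reaches from about 0.35 to 1 m from the base axis. Payload 7.1 kg.
Tool frame: the origin (TCP) lies between the finger pads, 19 mm behind the fingertips; this is the grasp point; x points along the fingers, y is the direction in which the jaws open and shut, and the axes are right-handed (so a half turn about x gives the same grasp; the last joint's range is limited). The gripper opens to 85 mm and grips with 20 to 120 N. Pads are 22 mm wide; open, the fingers measure 114 mm over their backs; the gripper's body (76 mm by 85 mm) begins 54 mm behind the grasp point. The pads swing forward as they close: fully open they stand 13 mm farther back than shut.
Start: joints at [-1.161, 0.423, 1.63, -0, 1.089, -0.019], TCP at [0.26, -0.568, 0.25] pointing down, gripper open.
Joint ranges: [-3, 3], [-0.9, 2.11], [0.09, 2.58], [-1.31, 4.45], [0.11, 2.69], [-2.54, 2.54]. Speed limits (rad/s): [2.39, 2.39, 3.01, 3.14, 3.14, 3.14].

INTERFACE

Orientations are given as a rotation vector (axis times angle).
In Python, from rig import manip gives the robot as it stands. The module is installed in compiled form; this text tells all that it offers. Calls block until the motion is done:
- manip.move_to(position, orientation): joint-space move of the TCP to a pose.
- manip.servo_line(position, orientation=None, rate=0.15): straight line of the TCP; orientation=None keeps the orientation; rate is the mean speed in m/s.
- manip.set_joints(angles): joint-space move.
- manip.command_gripper(opening, f_grip=None): finger opening in m; f_grip is the grip in N (None keeps the last); returns when the fingers have stopped.
- manip.hold(seconds).
- manip.solve_ik(position, orientation): joint angles nearest the present ones, or None.
- manip.camera(name): name is "scene" or "top" or "wrist"; returns a dict with "image" (400x640x3 uint8, red, green, blue), "fx", "fy", "cx", "cy" (pixels), "cam_to_world" (4x4, takes a point from camera to world coordinates); the wrist camera has in their place "mount" (4x4, takes a point from camera to tool coordinates, whose origin is the TCP and whose axes are the tool frame's). Camera axes: x right, y down, z forward; pixel columns grow to the right and rows downward; lengths in m; the calibration is good to about 2 mm. The wrist camera is an equidistant fisheye: a pixel r from the principal point sees the ray r / f radians off the axis. A picture is of the moment at which its call begins: read the wrist's pose just before it. There is no depth.
A pose or a line that the arm cannot do raises manip.IKError and nothing moves.
- manip.sign_off(): hands the job in, once; it reports no verdict.
Readings, each from a call of its own:
- manip.get_time(): time.
- manip.get_joint_positions(): joint angles.
- manip.get_joint_vel(): joint speeds.
- manip.get_tau(): joint torques, N m.
- manip.get_position(): TCP position.
- manip.get_ee_rot(): TCP orientation.
- manip.get_contact_force(): force on the tool from outside, world axes, zero at the start.
- manip.get_torque(): the same for the moment, N m.
- manip.get_width(): finger opening in m.
Only numpy, scipy, OpenCV 4.12 (cv2) and the standard library are available. Lean on these libraries where they do the work, as an engineer would, in place of code of your own. Each camera call takes 0.05 s, during which the arm holds its last target. There are 200 camera calls.

## Working session

There is one attempt and no reset: what is moved stays moved. The work goes in short steps, each a Python script; the robot and the scene stay as the last script left them, time stands still between calls to the robot, and variables do not carry over. Pictures are saved under pics/ and viewed, about 8 in all and at most 12, crops included, and the job is handed in when it is done.

```bash
mkdir -p pics
cat > h.py <<'E'
import numpy as np,cv2
from rig import manip as m
def shot(n,f):
    c=m.camera(n); cv2.imwrite('pics/'+f,c['image'][:,:,::-1]); return c
def px2w(c,u,v,z):
    T=np.array(c['cam_to_world']); d=T[:3,:3]@np.array([(u-c['cx'])/c['fx'],(v-c['cy'])/c['fy'],1]); o=T[:3,3]
    return o+d*(z-o[2])/d[2]
def w2px(c,p):
    T=np.linalg.inv(np.array(c['cam_to_world'])); q=T[:3,:3]@np.array(p)+T[:3,3]
    return c['fx']*q[0]/q[2]+c['cx'],c['fy']*q[1]/q[2]+c['cy']
E
python3 - <<'E'
from h import *
import pickle
a=shot('top','top0.png');b=shot('scene','scene0.png')
pickle.dump((a,b),open('cams.pkl','wb'))
for c in(a,b):print(c['fx'],c['fy'],c['cx'],c['cy'],np.round(c['cam_to_world'],3).tolist())
print(m.get_time(),m.get_ee_rot())
E
```

```text
428.2585946626602 428.2585946626602 320.06672565345144 201.7424962474141 [[0.015, -0.998, 0.065, 0.504], [-1.0, -0.015, 0.009, -0.075], [-0.008, -0.065, -0.998, 1.223], [0.0, 0.0, 0.0, 1.0]]
420.07145122348527 420.07145122348527 316.1753874701316 192.69118413158083 [[0.582, 0.688, -0.434, 1.016], [0.813, -0.484, 0.323, -0.387], [0.012, -0.541, -0.841, 0.949], [0.0, 0.0, 0.0, 1.0]]
0.1 [ 1.98474982  0.43363511 -1.98526963]
```

View pics/top0.png

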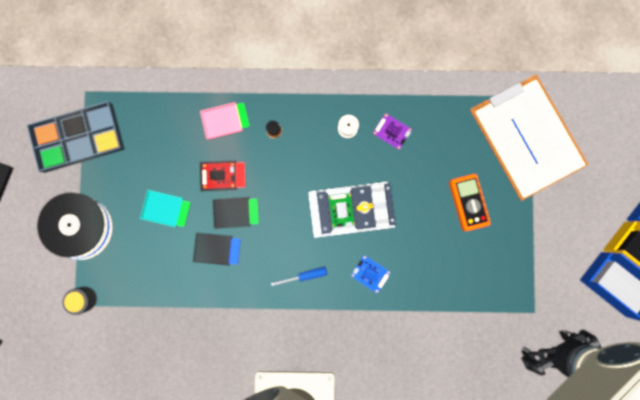

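View pics/scene0.png

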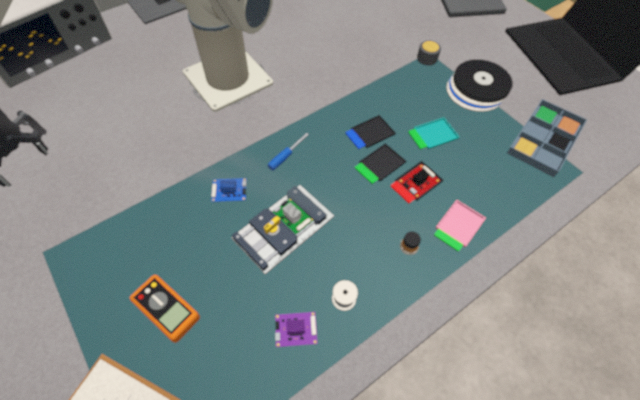

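The top view shows the holder at about (352,209) with its yellow knob at (364,207) and the green board at (342,210). The black tray with the green tag is at (235,212), tag end at (253,211). The pink and turquoise trays and the blue and purple boards are look-alikes. I'll measure by colour next.

Run:
```python
from h import *
import pickle
a,b=pickle.load(open('cams.pkl','rb'))
I=a['image']; hsv=cv2.cvtColor(I,cv2.COLOR_RGB2HSV)
def seg(mask,box,z,name):
    M=np.zeros(mask.shape,np.uint8);u0,v0,u1,v1=box;M[v0:v1,u0:u1]=mask[v0:v1,u0:u1]*255
    n,l,s,c=cv2.connectedComponentsWithStats(M); k=1+np.argmax(s[1:,4]); pts=np.argwhere(l==k)[:,::-1].astype(np.float32)
    W=np.array([px2w(a,u,v,z)[:2] for u,v in pts],np.float32); r=cv2.minAreaRect(W)
    print(name,len(pts),pts.mean(0),W.mean(0).round(4),np.round(r[0],4),np.round(r[1],4),r[2])
    return W
H,S,V=hsv[...,0],hsv[...,1],hsv[...,2]
seg((V<70)&(S<130),(205,190,262,232),.007,'tray g')
seg((H>45)&(H<75)&(S>120)&(V>120),(244,190,265,232),.003,'tag g')
seg((H>20)&(H<35)&(S>120),(350,190,380,225),.072,'knob')
seg((H>45)&(H<75)&(S>100)&(V>70),(320,185,360,235),.028,'board')
seg((V>150)&(S<60),(300,170,400,245),.006,'white')
for p in [(352,209)]: print(px2w(a,*p,.02))
# wide crop upscaled
x=cv2.resize(I[170:250,205:405],None,fx=4,fy=4,interpolation=cv2.INTER_CUBIC); cv2.imwrite('pics/crop0.png',x[:,:,::-1])
print(np.round(m.camera('wrist')['mount'],3).tolist())
```

```text
Traceback (most recent call last):
ValueError: attempt to get argmax of an empty sequence
```

Run:
```python
from h import *
import pickle
a,b=pickle.load(open('cams.pkl','rb'))
I=a['image']; hsv=cv2.cvtColor(I,cv2.COLOR_RGB2HSV)
H,S,V=hsv[...,0],hsv[...,1],hsv[...,2]
print(hsv[212,230],hsv[212,253],hsv[207,364],hsv[235,280],hsv[225,345])
def seg(mask,box,z,name):
    M=np.zeros(mask.shape,np.uint8);u0,v0,u1,v1=box;M[v0:v1,u0:u1]=mask[v0:v1,u0:u1]*255
    n,l,s,c=cv2.connectedComponentsWithStats(M)
    if n<2: print(name,'none');return
    k=1+np.argmax(s[1:,4]); pts=np.argwhere(l==k)[:,::-1].astype(np.float32)
    W=np.array([px2w(a,u,v,z)[:2] for u,v in pts],np.float32); r=cv2.minAreaRect(W)
    print(name,len(pts),pts.mean(0),W.mean(0).round(4),np.round(r[0],4),np.round(r[1],4),r[2])
seg((V<60),(205,190,262,232),.007,'tray g')
seg((H>45)&(H<75)&(S>120)&(V>120),(244,190,265,232),.003,'tag g')
seg((H>20)&(H<35)&(S>120),(350,190,380,225),.072,'knob')
seg((H>45)&(H<75)&(S>100)&(V>70),(320,185,360,235),.028,'board')
seg((V>130)&(S<70),(300,170,400,245),.006,'white')
x=cv2.resize(I[170:250,205:405],None,fx=4,fy=4,interpolation=cv2.INTER_CUBIC); cv2.imwrite('pics/crop0.png',x[:,:,::-1])
c=m.camera('wrist');print(np.round(c['mount'],3).tolist(),c['fx'],c['cx'],c['cy'])
```

```text
[95 16 93] [ 66 190 248] [ 26  61 252] [ 92  88 156] [ 69  64 216]
tray g none
tag g 250 [253.264 210.816] [0.555 0.126] [0.5549 0.1258] [0.0742 0.0279] 4.505917072296143
knob 82 [364.5     206.53659] [ 0.568  -0.1847] [ 0.5681 -0.1847] [0.0189 0.0404] 0.8469131588935852
board 416 [341.17548 211.32933] [ 0.5562 -0.1239] [ 0.5598 -0.1236] [0.0843 0.0635] 8.707923889160156
white 2156 [350.5255  209.87662] [ 0.5617 -0.1513] [ 0.5636 -0.1523] [0.138  0.2362] 8.091594696044922
[[0.001, -0.3, 0.954, -0.125], [1.0, -0.001, -0.001, -0.001], [0.001, 0.954, 0.3, -0.076], [0.0, 0.0, 0.0, 1.0]] 309.70691628693146 319.87256856538 203.66160942064303
```

View pics/crop0.png

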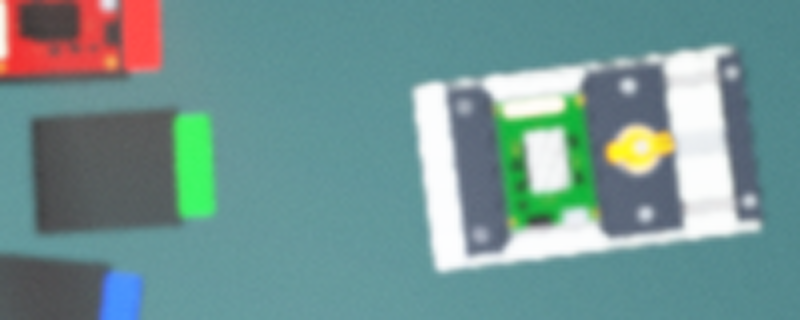

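The crop confirms the holder's yaw is about 8.2° and its centre about (0.5636,-0.1523); knob and board positions agree with that. The tray yaw is about 94°, since its tag points to world -y. Next I'll check reachability, then move above the knob for a wrist picture.

```bash
cat >> h.py <<'E'
from scipy.spatial.transform import Rotation as R
def ori(a):
    c,s=np.cos(a),np.sin(a); return R.from_matrix(np.array([[0,c,s],[0,s,-c],[-1,0,0]])).as_rotvec()
HC=np.array([.5636,-.1523]); HY=np.radians(8.2)
def hw(x,y,z): 
    c,s=np.cos(HY),np.sin(HY); return np.array([HC[0]+c*x-s*y,HC[1]+s*x+c*y,z])
def wshot(f):
    p=np.array(m.get_position());r=R.from_rotvec(m.get_ee_rot()).as_matrix(); c=m.camera('wrist')
    T=np.eye(4);T[:3,:3]=r;T[:3,3]=p; c['T']=T@np.array(c['mount']); cv2.imwrite('pics/'+f,c['image'][:,:,::-1])
    import pickle; pickle.dump(c,open('pics/'+f+'.pkl','wb')); return c
def wray(c,u,v,z):
    d=np.array([u-c['cx'],v-c['cy']])/c['fx']; t=np.linalg.norm(d)
    k=np.array([*(d/max(t,1e-9)*np.sin(t)),np.cos(t)]); k=c['T'][:3,:3]@k; o=c['T'][:3,3]
    return o+k*(z-o[2])/k[2]
def wpx(c,p):
    q=np.linalg.inv(c['T'])@np.array([*p,1]); t=np.arctan2(np.hypot(q[0],q[1]),q[2]); e=q[:2]/np.hypot(q[0],q[1])
    return np.array([c['cx'],c['cy']])+c['fx']*t*e
E
python3 - <<'E'
from h import *
import pickle
a,b=pickle.load(open('cams.pkl','rb'))
print('tray',px2w(a,231.75,212.75,.006))
K=hw(0,-.033,.16); tr=px2w(a,231.75,212.75,.1)
for n,p,aa in [('knob',K,[HY+.1,HY+1.5,HY+.1-np.pi,HY+1.5-np.pi]),('board',hw(0,.03,.1),[HY+np.pi/2,HY-np.pi/2]),('tray',tr,[np.radians(94)+np.pi/2,np.radians(94)-np.pi/2])]:
    for x in aa:
        q=m.solve_ik(p,ori(x)); print(n,round(x,2),None if q is None else np.round(q,2))
m.move_to(K+[0,0,.03],ori(HY+.15-np.pi)) if 0 else None
E
```

```text
tray [0.54841657 0.18667292 0.006     ]
knob 0.24 [-0.33  0.5   1.75 -0.    0.89 -0.58]
knob 1.64 [-0.33  0.5   1.75  0.    0.89 -1.98]
knob -2.9 None
knob -1.5 [-0.33  0.5   1.75  0.    0.89  1.16]
board 1.71 [-0.24  0.56  1.83  0.    0.75 -1.95]
board -1.43 [-0.24  0.56  1.83 -0.    0.75  1.19]
tray 3.21 None
tray 0.07 [ 0.28  0.56  1.84 -0.    0.75  0.21]
```

Run:
```python
from h import *
m.move_to(hw(0,-.02,.17),ori(HY+.15))
m.command_gripper(.03)
c=wshot('w1.png'); print(m.get_time(),m.get_position(),wpx(c,hw(0,-.033,.072)),wpx(c,hw(0,.03,.056)))
```

```text
2.6167 [ 0.5664372  -0.1720809   0.16998225] [319.14251748 228.80863281] [331.2597138  145.64815531]
```

View pics/w1.png

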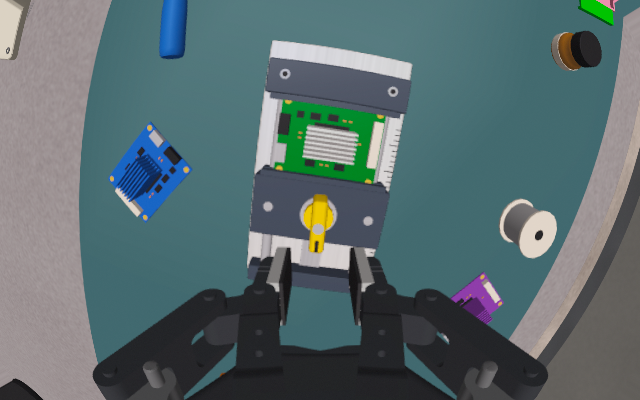

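The wrist picture shows the wing from about (320,197) to (316,251), heat sink around (331,145), and the tray tag at the top right. I'll turn these into positions.

Run:
```python
from h import *
import pickle
c=pickle.load(open('pics/w1.png.pkl','rb'));I=c['image']
def inh(p):
    d=p[:2]-HC; k,s=np.cos(HY),np.sin(HY); return np.round([k*d[0]+s*d[1],-s*d[0]+k*d[1]],4)
hsv=cv2.cvtColor(I,cv2.COLOR_RGB2HSV);H,S,V=[hsv[...,i].astype(int) for i in range(3)]
M=(H>20)&(H<32)&(S>150)&(V>100);M[:185]=0;M[260:]=0;M[:,:290]=0;M[:,350:]=0
for v in range(190,258,4):
    u=np.where(M[v])[0]; 
    if len(u): print(v,u.min(),u.max(),inh(wray(c,(u.min()+u.max())/2,v,.072)),V[v,u].mean().round())
for n,u,v,z in [('fixed jaw TL',272,58,.036),('fixed jaw TR',411,80,.036),('sl jaw TL',256,168,.036),('sl TR',388,185,.036),('sl BL',249,231,.036),('sl BR',379,247,.036),('sink TL',306,126,.056),('TR',357,129,.056),('BL',303,157,.056),('BR',355,163,.056)]:
    print(n,inh(wray(c,u,v,z)))
x=np.vstack([cv2.resize(I[30:262,230:430],None,fx=2.5,fy=2.5,interpolation=cv2.INTER_CUBIC)]);cv2.imwrite('pics/w1c.png',x[:,:,::-1])
```

```text
194 316 317 [-0.0061 -0.0056] 138.0
198 314 326 [-0.003  -0.0083] 164.0
202 313 326 [-0.0029 -0.0115] 210.0
206 308 328 [-0.0036 -0.0148] 218.0
210 305 331 [-0.0031 -0.0179] 223.0
214 304 332 [-0.0027 -0.0211] 228.0
218 304 332 [-0.0022 -0.0243] 230.0
222 305 331 [-0.0017 -0.0275] 230.0
226 307 329 [-0.0012 -0.0308] 216.0
230 311 324 [-0.0011 -0.0342] 205.0
234 310 324 [-0.001  -0.0376] 216.0
238 309 324 [-0.0009 -0.041 ] 217.0
242 310 323 [-0.0004 -0.0444] 204.0
246 309 322 [-0.0007 -0.048 ] 218.0
250 310 322 [ 0.0002 -0.0515] 210.0
fixed jaw TL [-0.0583  0.0943]
fixed jaw TR [0.0587 0.0951]
sl jaw TL [-0.0598 -0.0003]
sl TR [0.0556 0.0018]
sl BL [-0.0612 -0.0596]
sl BR [ 0.0602 -0.0577]
sink TL [-0.0214  0.0422]
TR [0.0175 0.046 ]
BL [-0.0203  0.018 ]
BR [0.0205 0.0194]
```

View pics/w1c.png

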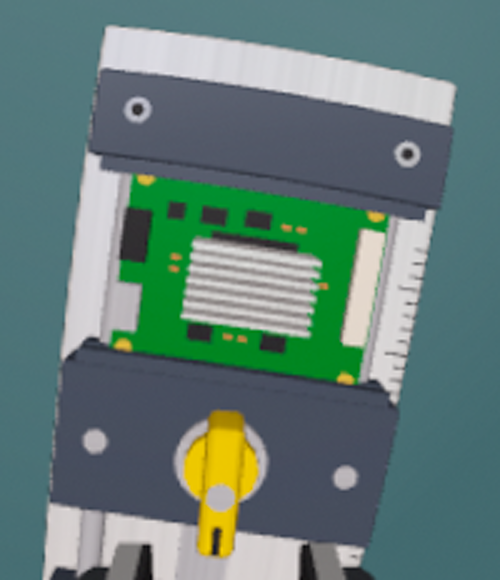

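```bash
sed -i 's/radians(8.2)/radians(8.5)/' h.py
python3 - <<'E'
from h import *
K=hw(0,-.033,.069); a0=HY+.085
st=lambda n:print(n,round(m.get_time(),2),np.round(m.get_position(),4),round(m.get_width(),4),np.round(m.get_contact_force(),1),np.round(m.get_torque(),2))
m.move_to(K+[0,0,.05],ori(a0)); m.servo_line(K,ori(a0),rate=.08); st('down')
m.command_gripper(0,f_grip=50); st('grip')
q=np.array(m.get_joint_positions()); q[5]-=.65; m.set_joints(q); st('half')
q[5]-=.7; m.set_joints(q); st('turned')
c=shot('scene','s1.png');
w=wshot('w2.png')
E
```

```text
down 3.72 [ 0.5686 -0.185   0.0689] 0.0296 [-0.3  0.2  0.1] [ 0.03 -0.02 -0.03]
grip 4.01 [ 0.5687 -0.1851  0.0696] 0.0109 [-1.5 -0.   3.1] [-0.08  0.26 -0.09]
half 4.67 [ 0.5685 -0.1852  0.0696] 0.011 [-1.7 -0.9  0.4] [-0.18  0.26  0.19]
turned 5.38 [ 0.5685 -0.1853  0.0696] 0.011 [-2.1 -2.3  1.4] [-0.5   0.47  0.15]
```

Run:
```python
from h import *
p0=np.array(m.get_position()); d=hw(0,-1,0)-hw(0,0,0)
st=lambda n:print(n,round(m.get_time(),2),np.round(m.get_position(),4),round(m.get_width(),4),np.round(m.get_contact_force(),1),np.round(m.get_torque(),2))
for s in (.01,.03,.034,.0355,.037):
    m.servo_line(p0+d*s,rate=.06); st(s)
    if np.dot(m.get_contact_force(),d)<-15: break
w=wshot('w2.png')
```

```text
0.01 5.8 [ 0.57   -0.1957  0.0696] 0.0106 [-2.6 -1.3  1.7] [-0.18  0.51 -0.01]
0.03 6.28 [ 0.5728 -0.2157  0.0696] 0.0107 [-4.2 -1.1  3.7] [-0.27  0.76  0.01]
0.034 6.53 [ 0.5733 -0.2192  0.0696] 0.0111 [-5.2 -0.7  3.6] [-0.28  0.87  0.02]
0.0355 6.78 [ 0.5734 -0.2201  0.0696] 0.0108 [-5.7  0.6  4.2] [0.21 0.89 0.01]
0.037 7.03 [ 0.5734 -0.2203  0.0696] 0.0111 [-5.2  7.7  6.6] [ 1.28  0.79 -0.01]
```

View pics/w2.png

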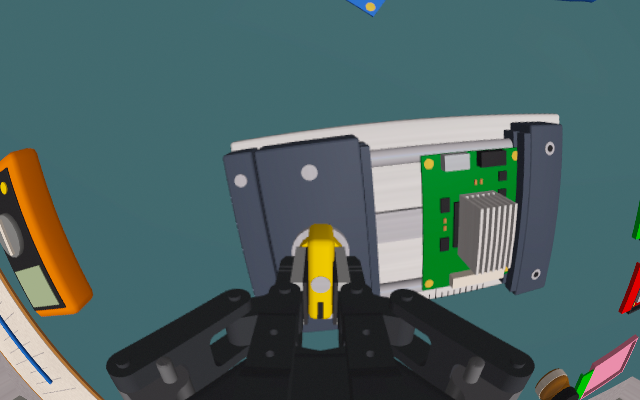

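The picture shows the jaw fully back against its end block and the board still in the fixed jaw at the right. Travel stalled at 35 mm with about 8 N on the stop. Next I release the knob and take hold of the board.

```bash
sed -i 's/radians(8.5)/radians(8.1)/' h.py
python3 - <<'E'
from h import *
st=lambda n:print(n,round(m.get_time(),2),np.round(m.get_position(),4),round(m.get_width(),4),np.round(m.get_contact_force(),1),np.round(m.get_torque(),2))
m.command_gripper(.03); p=np.array(m.get_position()); m.servo_line(p+[0,0,.06],rate=.12); st('free')
a=HY-np.pi/2; B=hw(0,.0285,.058)
m.move_to(B+[0,0,.07],ori(a)); m.command_gripper(.046); 
m.servo_line(B,ori(a),rate=.08); st('down')
m.command_gripper(0,f_grip=40); st('grip')
p=np.array(m.get_position()); d=hw(0,-1,0)-hw(0,0,0)
m.servo_line(p+d*.015,rate=.05); st('drawn')
c=shot('scene','s2.png'); w=wshot('w3.png')
x=np.hstack([w['image'][:,:,::-1][0:400,120:520],cv2.resize(c['image'][150:300,210:360][:,:,::-1],(400,400),interpolation=cv2.INTER_CUBIC)]);cv2.imwrite('pics/c3.png',x)
E
```

```text
free 8.06 [ 0.5744 -0.2221  0.1296] 0.0298 [-0.2 -0.1 -0.6] [0.02 0.04 0.03]
down 12.05 [ 0.5599 -0.1242  0.0584] 0.0461 [-0.5  0.   1.2] [-0.01  0.04 -0.02]
grip 12.38 [ 0.5601 -0.1242  0.0588] 0.0229 [-0.8 -0.   6.1] [0.03 0.06 0.01]
drawn 12.83 [ 0.5624 -0.1396  0.0588] 0.023 [ 0.2 -0.8  1. ] [-0.21 -0.05  0.03]
```

View pics/c3.png

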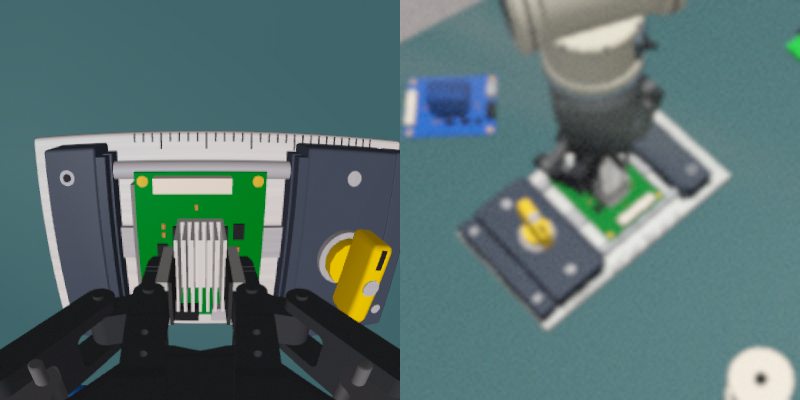

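The board is drawn clear, with a gap to the fixed jaw at crop u 117–135, and it sits square in the fingers. Lift, then look at the tray from beside it.

Run:
```python
from h import *
import pickle
w=pickle.load(open('pics/w3.png.pkl','rb'))
T=np.array(m.get_position())
for u,v in [(254,172),(387,171)]:
    d=wray(w,u,v,.026)-T; k,s=np.cos(HY),np.sin(HY); print('board corner rel TCP',np.round([k*d[0]+s*d[1],-s*d[0]+k*d[1]],4))
st=lambda n:print(n,round(m.get_time(),2),np.round(m.get_position(),4),round(m.get_width(),4),np.round(m.get_contact_force(),1),np.round(m.get_torque(),2))
m.servo_line(T+[0,0,.012],rate=.05); st('lift'); m.servo_line(T+[0,0,.1],rate=.12); st('up')
m.move_to([.555,.065,.15],ori(np.radians(4))); st('near')
c=wshot('w4.png'); print(wpx(c,[.5484,.1867,.009]))
```

```text
board corner rel TCP [0.0434 0.035 ]
board corner rel TCP [ 0.0439 -0.0349]
lift 13.32 [ 0.5625 -0.1392  0.0713] 0.0234 [ 0.3  0.1 -1. ] [-0.02  0.05 -0.03]
up 14.21 [ 0.5618 -0.1391  0.1581] 0.0232 [-1.1  0.4 -1.3] [ 0.   -0.01 -0.04]
near 15.27 [0.5549 0.0646 0.1495] 0.0232 [ 0.6 -0.4 -0.6] [ 0.03 -0.07  0.01]
[323.8203202   57.23747456]
```

View pics/w4.png

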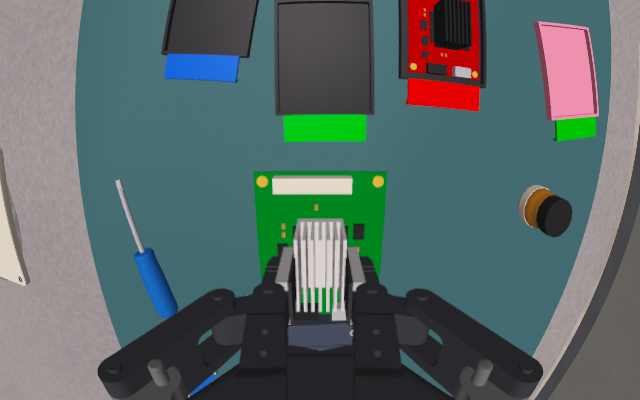

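The tray's near rim corners are at (275,114) and (373,114), and its far rim is near the top at about (278,1) and (372,1). The tag is nearest, and the board is held square.

Run:
```python
from h import *
import pickle
c=pickle.load(open('pics/w4.png.pkl','rb'))
g=cv2.resize(c['image'][0:150,250:400],(600,600),interpolation=cv2.INTER_CUBIC);cv2.imwrite('pics/c4.png',g[:,:,::-1])
P={n:wray(c,*uv,z)[:2] for n,uv,z in [('NL',(275,114.5),.009),('NR',(373.5,114.5),.009),('FL',(278,1),.009),('FR',(372,1),.009),('tagL',(285,141.5),.002),('tagR',(365.5,141),.002)]}
for k,v in P.items(): print(k,v.round(4))
n=P['NR']-P['NL']; yaw=np.arctan2(n[1],n[0]); t=P['tagR']-P['tagL']; yt=np.arctan2(t[1],t[0])
print('yaw',np.degrees([yaw,yt]),np.linalg.norm(n),np.linalg.norm(t),np.linalg.norm(P['FR']-P['NR']))
for y in (yaw,): print('ctr',(P['NL']+P['NR'])/2+.052*np.array([-np.sin(y),np.cos(y)]), (P['tagL']+P['tagR'])/2+.074*np.array([-np.sin(y),np.cos(y)]))
```

```text
NL [0.5104 0.1351]
NR [0.594 0.141]
FL [0.5059 0.2367]
FR [0.586  0.2427]
tagL [0.5194 0.1114]
tagR [0.5902 0.1168]
yaw [4.01619379 4.35432635] 0.08384366661150626 0.0710209430324629 0.10207053233383746
ctr [0.54852691 0.1899229 ] [0.54960645 0.18794528]
```

View pics/c4.png

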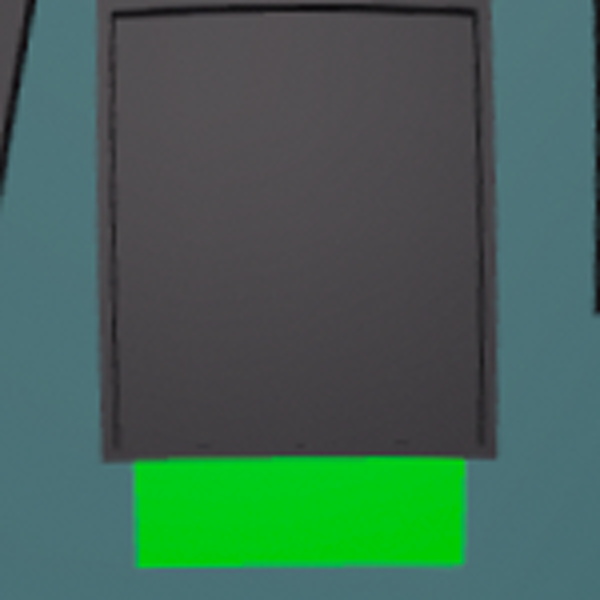

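Run:
```python
from h import *
st=lambda n:print(n,round(m.get_time(),2),np.round(m.get_position(),4),round(m.get_width(),4),np.round(m.get_contact_force(),1),np.round(m.get_torque(),2))
o=ori(np.radians(4.2)); p=np.array([.5489,.1902,0])
m.move_to(p+[0,0,.12],o); m.servo_line(p+[0,0,.050],o,rate=.1); m.hold(.2); st('hover')
c=wshot('w5.png'); g=cv2.resize(c['image'][120:320,200:440],(720,600),interpolation=cv2.INTER_CUBIC);cv2.imwrite('pics/c5.png',g[:,:,::-1])
```

```text
hover 16.95 [0.5493 0.1904 0.0507] 0.023 [-0.4  0.6 -1.5] [-0.04  0.   -0.02]
```

View pics/c5.png

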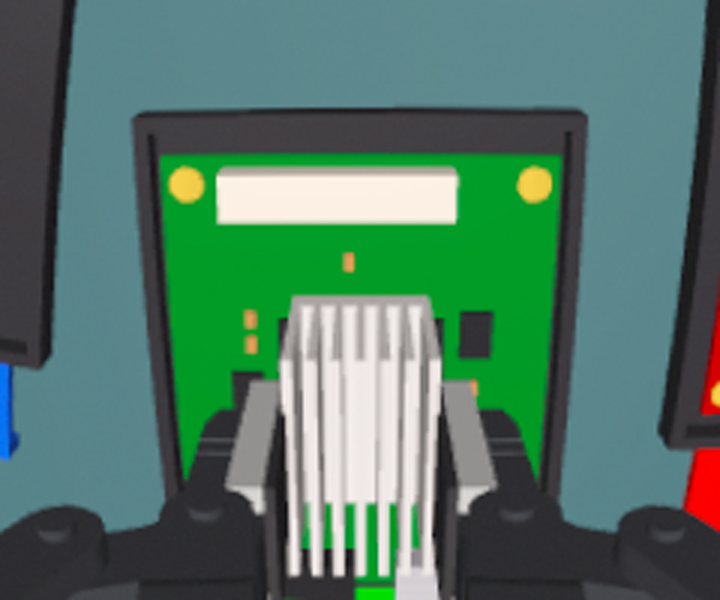

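The board hovers just inside the tray's rim lines. Board far corners are at crop (160,155) and (562,153), the tray's outer far corners at (135,117) and (587,117). I'll check the margins in numbers.

Run:
```python
from h import *
import pickle
c=pickle.load(open('pics/w5.png.pkl','rb'));y=np.radians(4.2)
def f(u,v,z):
    d=wray(c,200+u/3,120+v/3,z)[:2]-np.array([.5489,.1888]); return np.round([np.cos(y)*d[0]+np.sin(y)*d[1],-np.sin(y)*d[0]+np.cos(y)*d[1]],4)
print('board',f(160,155,.018),f(562,153,.018)); print('tray',f(135,117,.009),f(587,117,.009))
```

```text
board [-0.0358  0.047 ] [0.0345 0.0473]
tray [-0.0422  0.0525] [0.041  0.0524]
```

Sideways it's centred; lengthwise it's about 1.5 mm too far, so I'll correct that and lower.

Run:
```python
from h import *
st=lambda n:print(n,round(m.get_time(),2),np.round(m.get_position(),4),round(m.get_width(),4),np.round(m.get_contact_force(),1),np.round(m.get_torque(),2))
o=ori(np.radians(4.2)); p=np.array([.5489,.1889,0])
m.servo_line(p+[0,0,.050],o,rate=.03)
for z in (.043,.040,.0385,.0375,.0368,.036):
    m.servo_line(p+[0,0,z],o,rate=.03); m.hold(.1); st(z)
    if m.get_contact_force()[2]>3: break
m.command_gripper(.038); st('open')
q=np.array(m.get_position()); m.servo_line(q+[0,0,.1],rate=.08); st('up')
m.move_to([.5,.05,.22],o); m.hold(.3)
w=wshot('w6.png'); s=shot('scene','s6.png'); t=shot('top','t6.png')
A=w['image'][0:300,170:570]; B=cv2.resize(s['image'][100:290,200:453],(400,300),interpolation=cv2.INTER_CUBIC)
C=cv2.resize(t['image'][160:260,190:410],(800,300)) ; print(A.shape,B.shape)
cv2.imwrite('pics/c6.png',np.vstack([np.hstack([A,B]),C])[:,:,::-1]); st('end')
```

```text
0.043 17.73 [0.5489 0.1889 0.0429] 0.0232 [-0.1 -1.8 -1.1] [-0.   -0.02  0.01]
0.04 18.08 [0.5489 0.1889 0.04  ] 0.0229 [-0.6 -0.5 -0.7] [-0.01  0.07  0.09]
0.0385 18.43 [0.5489 0.1889 0.0385] 0.0229 [-0.5 -0.4 -1.8] [-0.02  0.    0.02]
0.0375 18.78 [0.5491 0.189  0.0378] 0.0231 [-1.2 -0.3  3.3] [0.02 0.13 0.04]
open 19.07 [0.5488 0.1889 0.0374] 0.0378 [-0.3 -0.3 -0.6] [-0.03 -0.02 -0.02]
up 20.48 [0.5485 0.1888 0.1368] 0.0377 [-0.6  0.  -0.2] [-0.03 -0.05 -0.  ]
(300, 400, 3) (300, 400, 3)
end 21.64 [0.5    0.0504 0.2196] 0.0378 [-0.8  0.3 -0.2] [-0.06 -0.03 -0.03]
```

View pics/c6.png

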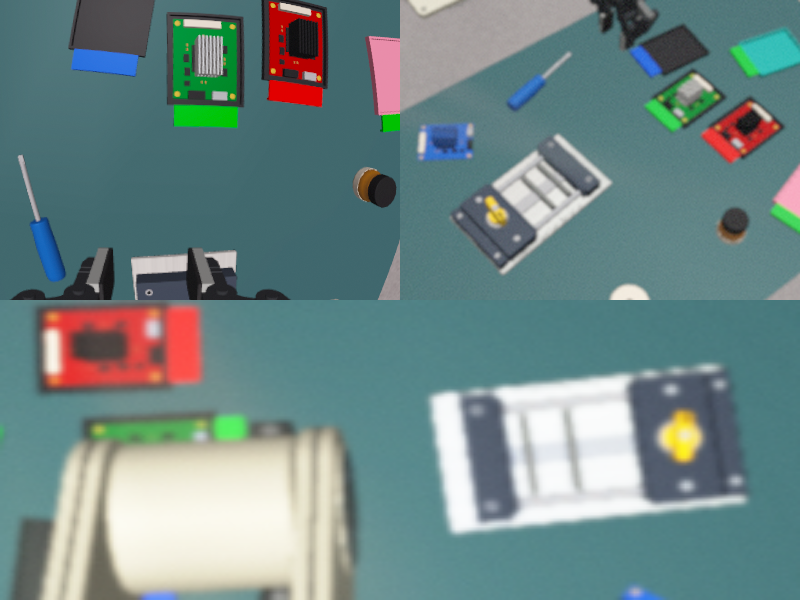

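The board lies flat inside the green-tagged tray. The jaw is back against its stop, the knob is turned about 90°, and the bystanders haven't moved. I'm handing in.

```bash
python3 -c "
from h import *
m.sign_off();print(m.get_time())"
```

```text
the job is handed in; nothing more can be done
the job is handed in; nothing more can be done
```

The green board now lies flat in the tray with the green tag. The holder is left loosened and open, and I handed the job in at about 22 s of the 51 s allowed.

- **Knob:** I turned it anticlockwise by 1.35 rad, to an estimated angle of about 1.4 rad. The last pictures show the wing roughly crosswise.
- **Jaw:** I pulled it back until it stalled at about 35 mm with about 8 N against the stop. The last pictures still show it against the end block.
- **Board:** I drew it 15 mm level out of the fixed jaw and lifted it by the heat sink. A check over the tray showed it about 1.5 mm off lengthwise, so I corrected that, lowered it to light contact (about 3 N) and released it.
- **Last look:** The wrist and scene pictures show the board flat inside the tray rim, the blue-tagged tray empty, and the red board where it was. The visible bystanders look unmoved; the multimeter and most of the solder reel were outside those last crops.
- **Disagreements:** Two small ones in my measurements. Holder yaw readings varied between 8.0° and 8.7°, giving up to about 6 N of side force while pulling the jaw. Tray centre estimates differed by 2–3 mm until the close-up check settled them.

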